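# Latch the incubator cover shut

### The job

The dark sliding cover of the white card incubator stands ajar. Slide it shut until it just meets its rubber seal, hook the wire loop of the draw latch over the keeper on the cover so that its cross bar sits under the keeper's lip, then press the lever down flat past centre so that the latch draws the cover tight and stays shut. Work by feel and gently (never more than about 30 N on the cover or the lever), leave the other things on the bench where they are, and let go at the end.

Things in the scene. Friction and masses are not known exactly. Their poses are not given: they have to be found in the camera images.
- incubator: White card incubator fixed to the bench, 210 (x) x 415 (y) x 112 mm high; origin under its middle. Latch and cover move in its y-z plane at x = 0: latch base on the end panel (y -190 to -40, top z = 112), cover over the rest. A black seal strip at the panel's edge meets the cover; it is springy, 2.2 N per mm, and is first touched with the cover at 3.5 to 7.5 mm (varies, not measured)
- cover (a joint): Dark flat sliding cover, 180 x 160 x 10 mm, top face at z = 112. Value in m: 0 = drawn tight by the closed latch, grows as it opens to the incubator's +y (starts 28 to 50 mm); hard stop at -4 mm. About 2 N of friction; stays where left. The loop reaches the keeper only once the cover is pushed on to the seal
- cover_grip (a point): Middle of the top edge of the upright grip bar on the cover, a grey bar 100 mm wide (x), 12 mm thick (y), 30 mm high above the cover, to push the cover by; its free side is +y, with 34 mm of flat cover behind it
- keeper_seat (a point): Seat of the middle of the loop's cross bar, 22 mm above the cover. Steel keeper: a post 16 mm wide (x), its +y face 3 mm to -y of this point, with a lip on top overhanging to +y: underside 7 mm above this point, top 11 mm above, free edge 3 mm to +y. The bar goes down outside the lip (its +y side), then back to -y under it
- lever_hinge (a point): Axis (along incubator x) of the lever, 26 mm above the panel top, 60 mm to -y of the incubator's middle. A rubber rest 16 mm wide and 22 mm high stands under the flat lever
- lever (a joint): Flat steel latch lever, 75 long, 22 wide (30 at tip), 5 mm thick. Value in rad: 0 = flat towards -y, on its stop (closed); pi/2 upright; stop at 1.85, leaning to the keeper. Hinge friction 0.05 N m holds it where left. The loop's pivot moves with it: hinge + 22 mm x (-cos(value-0.25) along y, sin(value-0.25) up). Loop hooked, dead centre is near 0.3; below that the pull holds it shut
- loop (a joint): Steel wire bail: two 6 mm round arms at x = +-18 mm (42 over all) joined by a cross bar 95 mm from the pivot. Value in rad relative to the lever: slope above level (towards +y) = loop - lever value. Friction 0.035 N m keeps its angle to the lever, so it swings up as the lever is pressed unless the bar is caught under the lip; pulling it to +y raises the lever
- loop_bar (a point): Middle of the loop's cross bar. The smooth arms can be gripped across the outside (42 mm) but creep and turn in the grip, so the bar may stray some mm from where the gripper carries it
- lever_tip (a point): Middle of the lever bar, 70 mm from its hinge, 5 mm from its end
- tube_rack: Bystander: yellow rack with capped tubes, 100 x 180 x 100 mm, loose on the bench; origin under its middle
- amber_bottle: Bystander: amber glass bottle, 56 mm across, 120 mm high, loose on the bench; origin under its middle
- white_jar: Bystander: white lidded jar, 80 mm across, 70 mm high, loose on the bench; origin under its middle

How it is judged (in metres and radians):
On the way, in this order (a step that is already met when the one before it is completed fails the run):
1. the cover has been pushed on to its seal (cover below 12 mm) (value of joint cover below 0.012 m), for 0.2 s.
2. the cross bar is behind the post and under the keeper's lip, with the lever still raised (z of loop_bar in the frame of keeper_seat below 0.0055 m and y of loop_bar in the frame of keeper_seat between -0.003 and 0.006 m and value of joint lever above 0.7 rad), for 0.1 s.
At the end, for the whole second after the job is handed in: The lever lies flat (within 0.1 rad), the loop's cross bar is within 6 mm of its seat in the keeper, the cover is drawn tight on its seal (below 2.5 mm), and all is at rest with the robot clear (value of joint lever below 0.1 rad and distance between loop_bar and keeper_seat below 0.006 m and value of joint cover below 0.0025 m and velocity of joint cover below 0.005 m/s and velocity of joint lever between -0.05 and 0.05 rad/s); the robot touches nothing.
It fails at once if more than 30 N between the fingers and the cover (contact force between the fingers and cover_c0 above 30 N or contact force between the fingers and cover_c1 above 30 N or contact force between the fingers and cover_c2 above 30 N or contact force between the fingers and cover_c3 above 30 N).
It fails at once if more than 30 N between the fingers and the lever (contact force between the fingers and lever_c0 above 30 N or contact force between the fingers and lever_c1 above 30 N).
It fails at once if a bystander is moved more than 15 mm (distance of any of tube_rack, amber_bottle, white_jar from where it was at the start of the episode above 0.015 m).
It also fails if it takes over 61 s, if anything falls off the work surface, if the arm or the gripper's body presses on something with over 40 N, if the wrist force passes 120 N, or if a joint passes its speed limit or range.

### The arm

A 6-joint arm with a two-finger parallel gripper is mounted at the origin on the work surface. World frame = base frame: x ahead of the robot, y to its left, z up, the work surface at z = 0. Lengths are in mm, angles in rad, forces in N, time in s.
With the tool pointing down it reaches from about 325 to 875 mm from the base axis. Payload 4.4 kg.
Tool frame: the origin (TCP) lies at the very end of the fingers, on their centre line; the grasp point (between the pads) lies 19 mm behind it; z points along the fingers, y is the line along which they close (so a half turn about z gives the same grasp; the last joint's range is limited). The gripper opens to 85 mm and grips with 20 to 120 N. Pads are 22 mm wide; open, the fingers measure 114 mm over their backs; the gripper's body (76 mm by 85 mm) begins 54 mm behind the grasp point. The pads swing forward as they close: fully open they stand 13 mm farther back than shut.
Start: joints at [-1.411, 0.207, 1.542, -0, 1.393, -0.15], TCP at [175.287, -547.633, 231.282] pointing down, gripper open.
Joint ranges: [-2.73, 2.73], [-0.86, 2.22], [0.23, 2.46], [-1.11, 4.25], [0.08, 2.63], [-2.82, 2.82]. Speed limits (rad/s): [2.79, 2.79, 3.14, 3.14, 3.14, 3.14].

### API

Orientations are given as a unit quaternion [x, y, z, w].
In Python, from workcell import manip gives the robot as it stands.
- The arm moves only by the shell command python3 -m pendant 'ROWS' [FORCE]. ROWS is JSON, a list of rows, each an object with "jaw": the closure, from 0 (fully open) to 1 (shut); "translation": the shift along the world's x, y, z in m, a list of three; "dr": the turn, a rotation vector about the world's x, y, z in rad, a list of three. In form: [{"jaw": jaw, "translation": [tx, ty, tz], "dr": [ax, ay, az]}, ...]. A call has 1 to 12 rows; each row shifts and turns the commanded pose from where the row before left it; what a row does not reach is not made up. A row lasts 1/10 s, in which the tool goes at most 50 mm and 8.59 degrees, less where a joint would pass 70% of its speed; a pose out of reach is approached as far as the arm can. A call is refused whole if a number of a shift passes 0.05 or a number of a turn 0.15, either way. A call with a gripper value outside its range is refused whole. The fingers move at their own pace and stop on an object; FORCE is the grip in N (left out, the last holds). Time passes only in rows, so rows that do not move let the fingers close. It gives the time, the measured TCP pose, the force, the opening and the grip force at its end, in the units of the state.
- manip.get_state(): the state, without advancing time (a new reading comes with each control period).
- manip.capture(name): name is "scene" or "side" or "wrist"; returns the picture (384x512x3 uint8, red, green, blue); there is no depth.
- manip.camera_params(name): a dict with "K" (3x3 intrinsics, pixels), "dist" ([k1, k2, p1, p2, k3] as OpenCV has them; the pictures are not rectified), "world_from_camera" (4x4, takes a point from camera to world coordinates); the wrist camera has in their place "mount" (4x4, takes a point from camera to tool coordinates, whose origin is the TCP and whose axes are the flange's). Camera axes: x right, y down, z forward; pixel columns grow to the right and rows downward; lengths in mm; the calibration is good to about 2 mm. A picture is of the moment at which its call begins: read the wrist's pose just before it. camera_params takes no time and is no camera call.
- manip.job_done(): hands the job in; it is judged then, once.
The state is a dict: "time": time; "joints": joint angles; "joint_velocities": joint speeds; "joint_efforts": joint torques, N m; "ee_pos": TCP position; "orientation": TCP orientation; "wrist_force": force on the tool from outside, world axes, zero at the start; "torque": the same for the moment, N m; "gripper_width": finger opening in mm; "grasp_force": force on a finger pad.
Only numpy, scipy, OpenCV 4.12 (cv2) and the standard library are available. Lean on these libraries where they do the work, as an engineer would, in place of code of your own. Each camera call takes 0.05 s, during which the arm holds its last target. There are 200 camera calls.

## Working session

There is one attempt and no reset: what is moved stays moved. The work goes in short steps, Python scripts to look and compute and a shell command to move; the robot and the scene stay as the last step left them, time stands still between calls to the robot, and variables do not carry over. Pictures are saved under pics/ and viewed, at most 10 in all, crops included, and the job is handed in when it is done.

```bash
mkdir -p pics; ls; python3 - <<'E'
from workcell import manip
import cv2, numpy as np
np.set_printoptions(precision=4,suppress=True)
for n in ("scene","side"):
    im=manip.capture(n); cv2.imwrite(f"pics/{n}0.png",cv2.resize(im[:,:,::-1],None,fx=1.5,fy=1.5,interpolation=cv2.INTER_CUBIC))
    p=manip.camera_params(n); print(n,p)
print(manip.camera_params("wrist")); print(manip.get_state())
E
```

```text
pics
scene {'K': array([[353.5948,   0.    , 250.6997],
       [  0.    , 353.5948, 194.7217],
       [  0.    ,   0.    ,   1.    ]]), 'dist': array([-0.1024,  0.    ,  0.    ,  0.    ,  0.    ]), 'world_from_camera': array([[  -0.7031,    0.4431,   -0.5562, 1216.6189],
       [   0.7111,    0.4277,   -0.5581,  680.1101],
       [  -0.0094,   -0.7879,   -0.6158,  903.0363],
       [   0.    ,    0.    ,    0.    ,    1.    ]])}
side {'K': array([[404.4832,   0.    , 252.7706],
       [  0.    , 404.4832, 195.7598],
       [  0.    ,   0.    ,   1.    ]]), 'dist': array([-0.0762,  0.    ,  0.    ,  0.    ,  0.    ]), 'world_from_camera': array([[ -0.997 ,  -0.0333,   0.0697, 395.4205],
       [ -0.075 ,   0.6325,  -0.7709, 953.1647],
       [ -0.0184,  -0.7738,  -0.6331, 907.7104],
       [  0.    ,   0.    ,   0.    ,   1.    ]])}
{'K': array([[301.9731,   0.    , 255.041 ],
       [  0.    , 301.9731, 187.5017],
       [  0.    ,   0.    ,   1.    ]]), 'dist': array([0.0271, 0.    , 0.    , 0.    , 0.    ]), 'mount': array([[  -0.0002,   -0.9529,   -0.3032,   77.7692],
       [   1.    ,   -0.0003,    0.0003,    1.6287],
       [  -0.0003,   -0.3032,    0.9529, -142.8733],
       [   0.    ,    0.    ,    0.    ,    1.    ]])}
{'time': 0.1, 'joints': array([-1.4115,  0.2074,  1.5429,  0.    ,  1.3935, -0.1505]), 'joint_velocities': array([-0.0021, -0.0032, -0.0033, -0.0015,  0.0002,  0.0005]), 'joint_efforts': array([ -0.0007, -38.4093, -29.2548,  -0.0001,   0.0048,  -0.    ]), 'ee_pos': array([ 175.1769, -546.9143,  230.1975]), 'orientation': array([ 0.988 ,  0.1543,  0.    , -0.0011]), 'wrist_force': array([-0.1231,  0.9444, -0.17  ]), 'torque': array([ 0.0065,  0.0096, -0.0121]), 'grasp_force': 0.0, 'gripper_width': 85.38017470909436}
```

View pics/scene0.png

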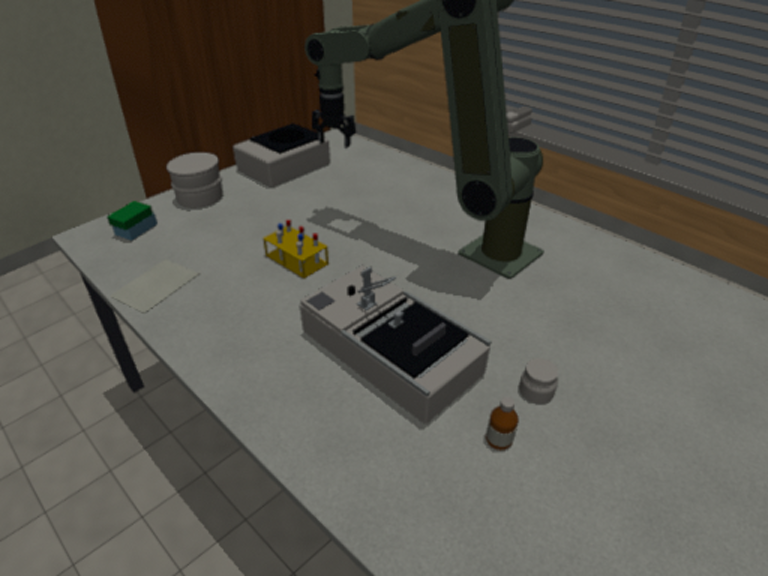

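View pics/side0.png

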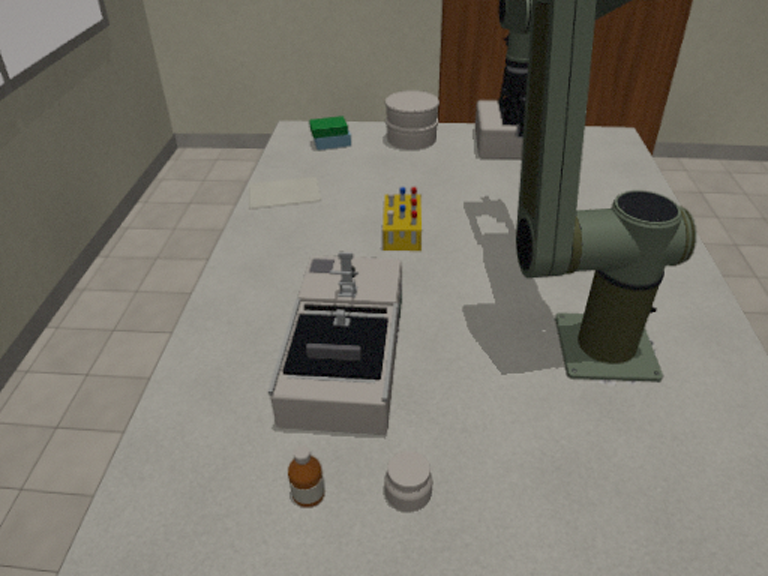

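The scene shows the incubator with the grip bar at about (430,338), keeper (396,320) and lever (368,280). In the side picture the top face has corners near (308,262), (402,260), (388,403), (278,397). The grip top is at (333,346), the keeper at (341,318), and the lever is upright at (347,262).

```bash
cat > h.py <<'E'
import numpy as np, cv2
from workcell import manip
from scipy.spatial.transform import Rotation as R
np.set_printoptions(precision=1,suppress=True)
def cam(n,st=None):
    p=manip.camera_params(n)
    if n!="wrist": return p["K"],p["dist"],p["world_from_camera"]
    T=np.eye(4);T[:3,:3]=R.from_quat(st["orientation"]).as_matrix();T[:3,3]=st["ee_pos"]
    return p["K"],p["dist"],T@p["mount"]
def ray(c,uv):
    K,d,T=c
    a=cv2.undistortPoints(np.array([[uv]],float),K,d)[0,0]
    v=T[:3,:3]@np.array([a[0],a[1],1]); return T[:3,3],v/np.linalg.norm(v)
def plane(c,uv,z):
    o,v=ray(c,uv); return o+v*(z-o[2])/v[2]
def tri(c1,u1,c2,u2):
    o,v=ray(c1,u1);p,w=ray(c2,u2)
    s=np.linalg.lstsq(np.c_[v,-w],p-o,rcond=None)[0]
    a,b=o+s[0]*v,p+s[1]*w; return (a+b)/2,np.linalg.norm(a-b)
def proj(c,X):
    K,d,T=c; Ti=np.linalg.inv(T)
    return cv2.projectPoints(np.array([X],float),cv2.Rodrigues(Ti[:3,:3])[0],Ti[:3,3],K,d)[0].reshape(2)
E
python3 - <<'E'
from h import *
s=cam("side");c=cam("scene")
for uv in [(308,262),(402,260),(388,403),(278,397)]: print("side",uv,plane(s,np.array(uv)/1.5,112))
for uv in [(303,303),(362,267),(488,349),(428,393)]: print("scene",uv,plane(c,np.array(uv)/1.5,112))
for k,a,b in [("grip",(333,346),(430,333)),("keeper",(341,316),(396,316)),("tip",(347,252),(367,270))]:
    print(k,*tri(s,np.array(a)/1.5,c,np.array(b)/1.5))
E
```

```text
side (308, 262) [ 649.4 -118.1  112. ]
side (402, 260) [ 441.2 -136.   112. ]
side (388, 403) [445.9 276.4 112. ]
side (278, 397) [636.4 274.7 112. ]
scene (303, 303) [ 652.2 -131.9  112. ]
scene (362, 267) [ 452.6 -136.8  112. ]
scene (488, 349) [476.4 273.8 112. ]
scene (428, 393) [659.2 261.2 112. ]
grip [551.6 173.6 142.8] 2.2497403078515377
keeper [549.9  74.3 128.9] 4.050192067984194
tip [545.9 -21.4 209.7] 2.758490042259923
```

```bash
python3 -m pendant '[{"jaw":1,"translation":[0.01,0.02,0.03],"dr":[0,0,0]},{"jaw":1,"translation":[0.023,0.04,0.01],"dr":[0,0,0.126]},{"jaw":1,"translation":[0.023,0.04,0.01],"dr":[0,0,0.126]},{"jaw":1,"translation":[0.023,0.04,0.01],"dr":[0,0,0.126]},{"jaw":1,"translation":[0.023,0.04,0.01],"dr":[0,0,0.126]},{"jaw":1,"translation":[0.023,0.04,0],"dr":[0,0,0.126]},{"jaw":1,"translation":[0.023,0.04,0],"dr":[0,0,0.126]},{"jaw":1,"translation":[0.023,0.04,0],"dr":[0,0,0.126]},{"jaw":1,"translation":[0.023,0.04,0],"dr":[0,0,0.126]},{"jaw":1,"translation":[0.023,0.04,0],"dr":[0,0,0.126]},{"jaw":1,"translation":[0.023,0.04,0],"dr":[0,0,0.126]},{"jaw":1,"translation":[0.023,0.04,0],"dr":[0,0,0]}]'
python3 -m pendant '[{"jaw":1,"translation":[0.023,0.04,0],"dr":[0,0,0]},{"jaw":1,"translation":[0.023,0.04,0],"dr":[0,0,0]},{"jaw":1,"translation":[0.023,0.04,0],"dr":[0,0,0]},{"jaw":1,"translation":[0.023,0.04,0],"dr":[0,0,0]},{"jaw":1,"translation":[0.02,0.04,0],"dr":[0,0,0]},{"jaw":1,"translation":[0,0,0],"dr":[0,0,0]},{"jaw":1,"translation":[0,0,0],"dr":[0,0,0]}]'
python3 - <<'E'
from h import *
st=manip.get_state(); im=manip.capture("wrist")
np.savez("w1.npz",im=im,**{k:st[k] for k in("ee_pos","orientation")})
cv2.imwrite("pics/w1.png",cv2.resize(im[:,:,::-1],None,fx=1.5,fy=1.5,interpolation=cv2.INTER_CUBIC))
E
```

```text
time: 1.3
ee_pos: [438.6, -85.7, 301.0]
orientation: [0.707, 0.707, -0.0, -0.0]
wrist_force: [0.4, -0.6, -0.3]
gripper_width: -0.3
grasp_force: 0.0
time: 2.0
ee_pos: [549.9, 113.1, 300.2]
orientation: [0.707, 0.708, -0.001, -0.001]
wrist_force: [-0.6, -0.1, 1.4]
gripper_width: -0.1
grasp_force: 0.0
```

View pics/w1.png

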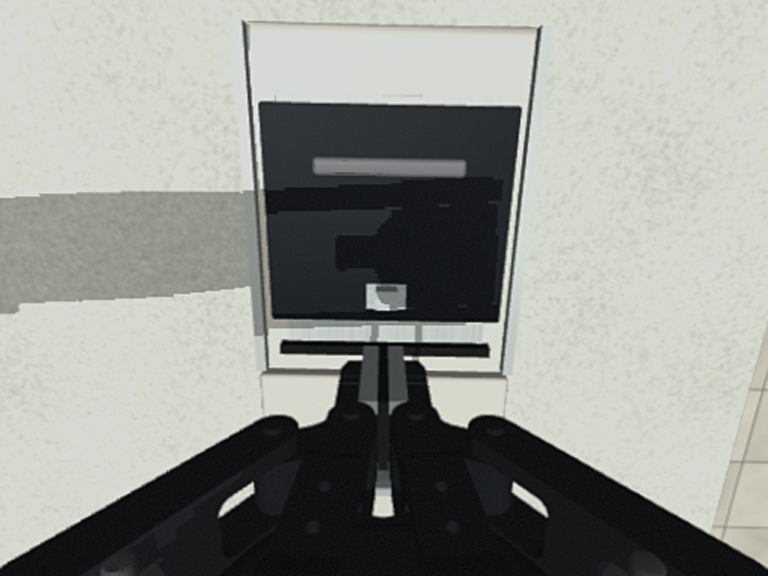

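The wrist view has image right = world +x and image up = +y. The cover corners are at (260,102), (521,107), (498,321), (273,318), the grip bar spans (313–466, 158–177), and the keeper is at (367–406, 284–310). The gripper hides the latch.

```bash
python3 - <<'E'
from h import *
d=np.load("w1.npz"); c=cam("wrist",d)
P=lambda u,z:plane(c,np.array(u)/1.5,z)
for n,u,z in [("TL",(244,22),112),("TR",(541,27),112),("cTL",(260,102),112),("cTR",(521,107),112),("cBR",(498,321),112),("cBL",(273,318),112),("gripTL",(313,157),142),("gripTR",(466,161),142),
 ("gripBL",(313,174),142),("gripBR",(466,178),142),("kTL",(367,284),145),("kTR",(406,284),145),("kBR",(406,310),145),("kBL",(367,310),145),("stripL",(281,347),112),("stripR",(489,351),112),("panelL",(262,373),112),("panelR",(507,376),112)]: print(n,P(u,z))
E
```

```text
TL [461.  258.4 112. ]
TR [652.1 255.6 112. ]
cTL [467.1 211.  112. ]
cTR [644.1 207.9 112. ]
cBR [641.2  50.8 112. ]
cBL [464.1  53.1 112. ]
gripTL [505.7 176.6 142. ]
gripTR [603.7 174.2 142. ]
gripBL [505.2 166.  142. ]
gripBR [604.3 163.6 142. ]
kTL [539.5  92.1 145. ]
kTR [566.5  92.1 145. ]
kBR [566.8  72.9 145. ]
kBL [539.3  72.8 145. ]
stripL [468.7  28.  112. ]
stripR [636.   24.7 112. ]
panelL [451.7   4.6 112. ]
panelR [652.3   2.2 112. ]
```

```bash
python3 -m pendant '[{"jaw":1,"translation":[0.005,0.042,-0.02],"dr":[0,0,0]},{"jaw":1,"translation":[0,0.042,-0.02],"dr":[0,0,-0.018]},{"jaw":1,"translation":[0,0,-0.045],"dr":[0,0,0]},{"jaw":1,"translation":[0,0,-0.045],"dr":[0,0,0]},{"jaw":1,"translation":[0,0,-0.03],"dr":[0,0,0]},{"jaw":1,"translation":[0,0,-0.013],"dr":[0,0,0]},{"jaw":1,"translation":[0,0,0],"dr":[0,0,0]},{"jaw":1,"translation":[0,0,0],"dr":[0,0,0]}]'
python3 - <<'E'
from h import *
st=manip.get_state(); im=manip.capture("wrist")
np.savez("w2.npz",im=im,**{k:st[k] for k in("ee_pos","orientation")})
cv2.imwrite("pics/w2.png",cv2.resize(im[:,:,::-1],None,fx=1.5,fy=1.5,interpolation=cv2.INTER_CUBIC))
E
```

```text
time: 2.85
ee_pos: [556.6, 195.8, 130.1]
orientation: [0.714, 0.7, 0.001, 0.001]
wrist_force: [-0.5, -0.8, 0.4]
gripper_width: 0.4
grasp_force: 0.0
```

View pics/w2.png

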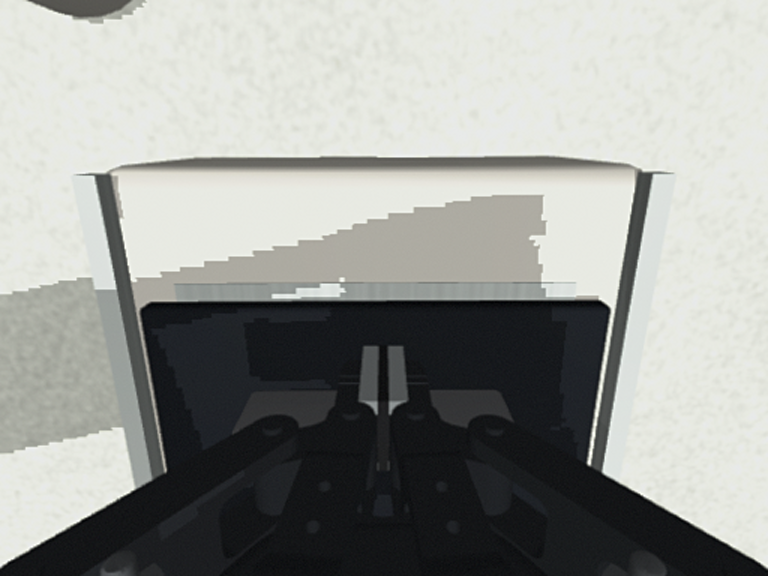

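The fingers stand on the flat cover behind the grip bar (bar at about (240–510, 390)) with a clear gap. Now I push by feel.

```bash
python3 -m pendant '[{"jaw":1,"translation":[0,-0.003,-0.004],"dr":[0,0,0]},{"jaw":1,"translation":[0,-0.003,0],"dr":[0,0,0]},{"jaw":1,"translation":[0,-0.002,0],"dr":[0,0,0]},{"jaw":1,"translation":[0,-0.002,0],"dr":[0,0,0]},{"jaw":1,"translation":[0,-0.002,0],"dr":[0,0,0]},{"jaw":1,"translation":[0,-0.003,0],"dr":[0,0,0]},{"jaw":1,"translation":[0,-0.003,0],"dr":[0,0,0]}]'
python3 -m pendant '[{"jaw":1,"translation":[0,-0.003,0],"dr":[0,0,0]},{"jaw":1,"translation":[0,-0.003,0],"dr":[0,0,0]},{"jaw":1,"translation":[0,-0.002,0],"dr":[0,0,0]}]'
python3 -m pendant '[{"jaw":1,"translation":[0,-0.002,0],"dr":[0,0,0]},{"jaw":1,"translation":[0,-0.002,0],"dr":[0,0,0]}]'
```

```text
time: 3.6
ee_pos: [555.5, 178.4, 124.5]
orientation: [0.714, 0.7, 0.0, 0.0]
wrist_force: [0.1, 2.4, 2.2]
gripper_width: -0.2
grasp_force: 1.0
time: 3.9
ee_pos: [555.3, 170.0, 124.2]
orientation: [0.714, 0.7, -0.0, 0.0]
wrist_force: [-0.2, 3.0, 1.4]
gripper_width: -0.1
grasp_force: 1.0
time: 4.1
ee_pos: [555.2, 166.2, 124.2]
orientation: [0.714, 0.7, -0.0, -0.0]
wrist_force: [0.3, 2.8, 0.5]
gripper_width: -0.1
grasp_force: 1.4
```

```bash
python3 -m pendant '[{"jaw":1,"translation":[0,-0.002,0],"dr":[0,0,0]},{"jaw":1,"translation":[0,0,0],"dr":[0,0,0]}]'
python3 -m pendant '[{"jaw":1,"translation":[0,-0.001,0],"dr":[0,0,0]},{"jaw":1,"translation":[0,0,0],"dr":[0,0,0]}]'
python3 -m pendant '[{"jaw":1,"translation":[0,-0.001,0],"dr":[0,0,0]},{"jaw":1,"translation":[0,0,0],"dr":[0,0,0]}]'
python3 -m pendant '[{"jaw":1,"translation":[0,-0.001,0],"dr":[0,0,0]},{"jaw":1,"translation":[0,0,0],"dr":[0,0,0]}]' | grep -E "ee|wrist"
```

```text
time: 4.3
ee_pos: [555.2, 164.8, 124.3]
orientation: [0.714, 0.7, 0.0, -0.0]
wrist_force: [0.2, 4.2, 2.3]
gripper_width: 0.3
grasp_force: 2.1
time: 4.5
ee_pos: [555.2, 164.3, 124.3]
orientation: [0.714, 0.7, 0.001, -0.001]
wrist_force: [0.6, 6.6, 1.7]
gripper_width: -0.0
grasp_force: 2.8
time: 4.7
ee_pos: [555.2, 163.8, 124.3]
orientation: [0.714, 0.7, 0.001, -0.001]
wrist_force: [0.2, 6.8, 0.3]
gripper_width: -0.4
grasp_force: 3.4
ee_pos: [555.2, 163.2, 124.3]
wrist_force: [0.7, 7.4, 0.4]
```

```bash
python3 -m pendant '[{"jaw":1,"translation":[0,0.015,0],"dr":[0,0,0]},{"jaw":1,"translation":[0,0.005,0.04],"dr":[0,0,0]},{"jaw":1,"translation":[0,0,0.049],"dr":[0,0,0]},{"jaw":1,"translation":[0.015,-0.01,0.045],"dr":[0,0,0]},{"jaw":1,"translation":[0.035,-0.033,0],"dr":[0,0,0]},{"jaw":1,"translation":[0.035,-0.033,0],"dr":[0,0,0]},{"jaw":1,"translation":[0.035,-0.033,0],"dr":[0,0,0]},{"jaw":1,"translation":[0.015,-0.014,0],"dr":[0,0,0]},{"jaw":1,"translation":[0,0,0],"dr":[0,0,0]},{"jaw":1,"translation":[0,0,0],"dr":[0,0,0]}]' | grep -E "time|ee|wrist"
cat >> h.py <<'E'
def shot(name,crop=None,f=1.5):
    st=manip.get_state(); im=manip.capture("wrist")
    np.savez(name+".npz",im=im,**{k:st[k] for k in("ee_pos","orientation")})
    if crop: im=im[crop[1]:crop[3],crop[0]:crop[2]]
    cv2.imwrite(f"pics/{name}.png",cv2.resize(im[:,:,::-1],None,fx=f,fy=f,interpolation=cv2.INTER_CUBIC))
E
python3 -c "from h import *; shot('w3')"
```

```text
time: 5.9
ee_pos: [689.7, 58.2, 257.1]
wrist_force: [0.2, 0.2, 0.3]
```

```bash
python3 -m pendant '[{"jaw":1,"translation":[-0.02,0.04,0],"dr":[0,0,0]},{"jaw":1,"translation":[-0.045,0,0],"dr":[0,0,0]},{"jaw":1,"translation":[-0.045,0,0],"dr":[0,0,0]},{"jaw":1,"translation":[-0.045,0,0],"dr":[0,0,0]},{"jaw":1,"translation":[-0.045,0,0],"dr":[0,0,0]},{"jaw":1,"translation":[-0.045,0,0],"dr":[0,0,0]},{"jaw":1,"translation":[-0.02,-0.04,0],"dr":[0,0,0]},{"jaw":1,"translation":[0,0,0],"dr":[0,0,0]},{"jaw":1,"translation":[0,0,0],"dr":[0,0,0]}]' | grep -E "time|ee|wrist"
python3 -c "from h import *; shot('w4')
a=cv2.imread('pics/w3.png');b=cv2.imread('pics/w4.png')
cv2.imwrite('pics/w34.png',np.hstack([a[:,:400],b[:,-400:]]))"
```

```text
time: 6.85
ee_pos: [424.5, 58.9, 258.7]
wrist_force: [-0.8, -0.2, -0.4]
```

View pics/w34.png

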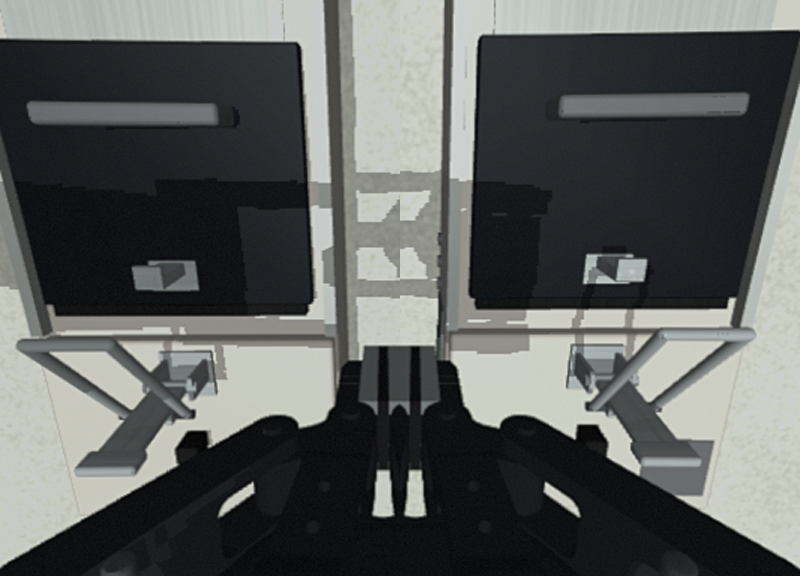

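The composite (left from x=690, right from x=425) shows:
- **Loop:** raised, with bar middle at left (67,346) and right (708,335).
- **Lever tip:** about (110,463) and (668,456).
- **Keeper lip top:** (132–162, 265–290) and (617–648, 258–282).

The cover is on its seal. I triangulate from these.

```bash
python3 - <<'E'
from h import *
a=cam("wrist",np.load("w3.npz"));b=cam("wrist",np.load("w4.npz"))
for n,u,w in [("bar",(67,346),(708,335)),("barL",(22,345),(663,333)),("barR",(113,345),(752,335)),("tip",(110,468),(668,461)),("lip+y edge mid",(147,265),(632,258)),("lip-y mid",(148,290),(632,282)),
 ("gripTop+yL",(27,101),(560,95)),("gripTop+yR",(217,104),(747,93)),("coverBR",(312,303),(738,297)),("coverBL",(47,306),(476,297)),("pivL",(127,415),(592,405)),("pivR",(190,412),(655,403))]:
    w=(w[0]-32,w[1]); X,e=tri(a,np.array(u)/1.5,b,np.array(w)/1.5); print(n,X,round(e,1))
E
```

```text
bar [552.9  49.7 218.9] 0.1
barL [533.8  50.7 218.4] 0.2
barR [572.1  49.3 218.2] 0.3
tip [551.3 -23.2 209. ] 1.4
lip+y edge mid [552.7  64.9 143.8] 0.6
lip-y mid [552.7  51.1 147.6] 0.0
gripTop+yL [504.8 154.4 139.7] 0.2
gripTop+yR [603.4 152.3 138.9] 0.3
coverBR [641.6  27.7 112.4] 0.6
coverBL [466.4  30.8 114.2] 1.2
pivL [532.6 -24.6 159. ] 0.9
pivR [570.7 -23.8 158.7] 0.8
```

```bash
python3 -m pendant '[{"jaw":0,"translation":[0.043,-0.007,0],"dr":[0,0,0]},{"jaw":0,"translation":[0.043,-0.007,0],"dr":[0,0,0]},{"jaw":0,"translation":[0.042,-0.007,0],"dr":[0,0,0]},{"jaw":0,"translation":[0,0,0],"dr":[0,0,0]},{"jaw":0,"translation":[0,0,0],"dr":[0,0,0]},{"jaw":0,"translation":[0,0,-0.035],"dr":[0,0,0]},{"jaw":0,"translation":[0,0,-0.035],"dr":[0,0,0]},{"jaw":0,"translation":[0,0,0],"dr":[0,0,0]},{"jaw":0,"translation":[0,0,0],"dr":[0,0,0]}]' 20
python3 -c "from h import *; shot('w5')"
```

```text
time: 7.8
ee_pos: [552.4, 38.1, 188.5]
orientation: [0.713, 0.701, -0.0, -0.001]
wrist_force: [1.0, -0.3, 0.7]
gripper_width: 85.5
grasp_force: 0.0
```

View pics/w5.png

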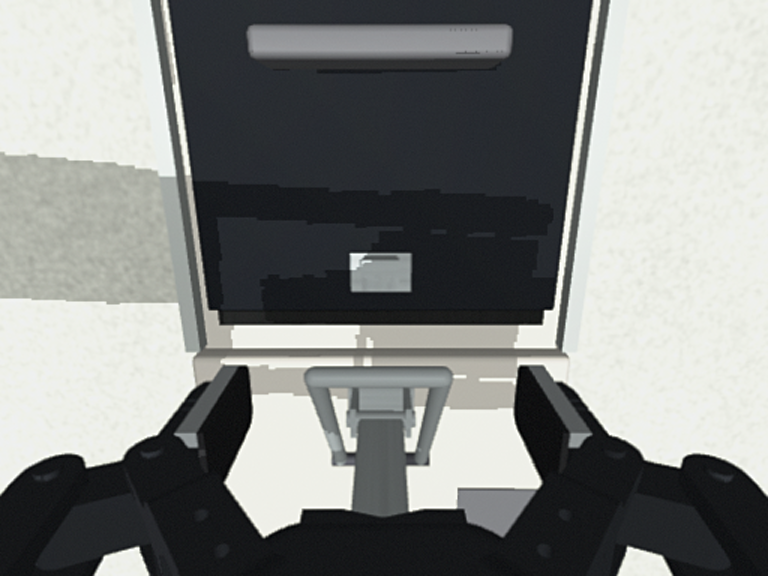

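The open fingers straddle the loop arms, which are centred at column 379 against 383 for the fingers, with the bar at row 376. I close gently.

```bash
python3 -m pendant '[{"jaw":1,"translation":[0,0,0],"dr":[0,0,0]},{"jaw":1,"translation":[0,0,0],"dr":[0,0,0]},{"jaw":1,"translation":[0,0,0],"dr":[0,0,0]},{"jaw":1,"translation":[0,0,0],"dr":[0,0,0]},{"jaw":1,"translation":[0,0,0],"dr":[0,0,0]},{"jaw":1,"translation":[0,0,0],"dr":[0,0,0]}]' 25
```

```text
time: 8.45
ee_pos: [551.8, 38.1, 188.9]
orientation: [0.714, 0.701, -0.001, -0.002]
wrist_force: [-6.3, 2.1, 4.8]
gripper_width: 41.3
grasp_force: 25.3
```

```bash
python3 -m pendant '[{"jaw":1,"translation":[-0.001,0.004,-0.005],"dr":[0,0,0]},{"jaw":1,"translation":[0,0.004,-0.007],"dr":[0,0,0]},{"jaw":1,"translation":[0,0.003,-0.007],"dr":[0,0,0]},{"jaw":1,"translation":[0,0.003,-0.008],"dr":[0,0,0]},{"jaw":1,"translation":[0,0.002,-0.007],"dr":[0,0,0]},{"jaw":1,"translation":[0,0.001,-0.008],"dr":[0,0,0]},{"jaw":1,"translation":[0,0.001,-0.008],"dr":[0,0,0]},{"jaw":1,"translation":[0,0.001,-0.005],"dr":[0,0,0]},{"jaw":1,"translation":[0,0,0],"dr":[0,0,0]}]'
python3 -c "from h import *; shot('w6')"
```

```text
time: 9.35
ee_pos: [551.8, 55.9, 132.1]
orientation: [0.714, 0.7, -0.001, -0.0]
wrist_force: [-5.7, -1.5, 2.4]
gripper_width: 40.9
grasp_force: 25.1
```

View pics/w6.png

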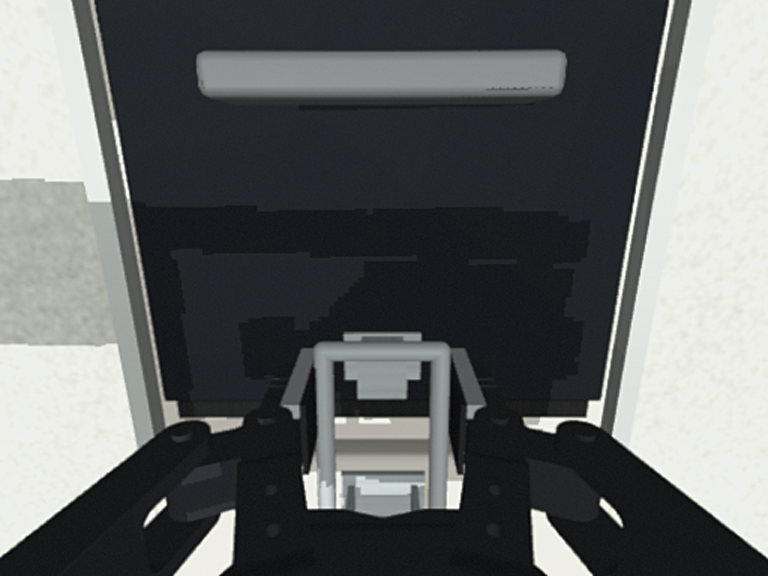

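The bar is at rows 343–361, columns 314–450, above the keeper, whose lip shows just below it at rows 360–395. I compute the bar position from its apparent width.

```bash
python3 - <<'E'
from h import *
c=cam("wrist",np.load("w6.npz"))
for w in (134,136,138):
    o,v=ray(c,(382/1.5,352/1.5)); zc=c[2][:3,2]; dep=c[0][0,0]*42/(w/1.5); print(o+v*dep/(v@zc))
for z in (150,155,160): print(z,plane(c,(382/1.5,352/1.5),z))
for y in (340,398): print(proj(c,[552.7,64.9,145])*1.5, proj(c,[552.7,51.1,145])*1.5); break
print(plane(c,(382/1.5,75/1.5),142), plane(c,(382/1.5,97/1.5),142))
E
```

```text
[552.4  68.  146.4]
[552.4  68.9 148.3]
[552.4  69.8 150.2]
150 [552.4  69.8 150. ]
155 [552.5  72.3 155. ]
160 [552.5  74.8 160. ]
[383.3 358.7] [384.1 396.7]
[553.9 147.7 142. ] [553.8 142.3 142. ]
```

```bash
python3 -m pendant '[{"jaw":1,"translation":[0,0.003,0],"dr":[0,0,0]},{"jaw":1,"translation":[0,0,-0.004],"dr":[0,0,0]},{"jaw":1,"translation":[0,0.0005,-0.004],"dr":[0,0,0]},{"jaw":1,"translation":[0,0,-0.004],"dr":[0,0,0]},{"jaw":1,"translation":[0,0,-0.002],"dr":[0,0,0]},{"jaw":1,"translation":[0,0,0],"dr":[0,0,0]}]'
python3 -c "from h import *; shot('w7',(150,190,350,370),4)"
```

```text
time: 10.0
ee_pos: [552.0, 60.0, 119.2]
orientation: [0.714, 0.7, -0.0, -0.0]
wrist_force: [-4.8, -0.1, 1.8]
gripper_width: 41.1
grasp_force: 25.9
```

View pics/w7.png

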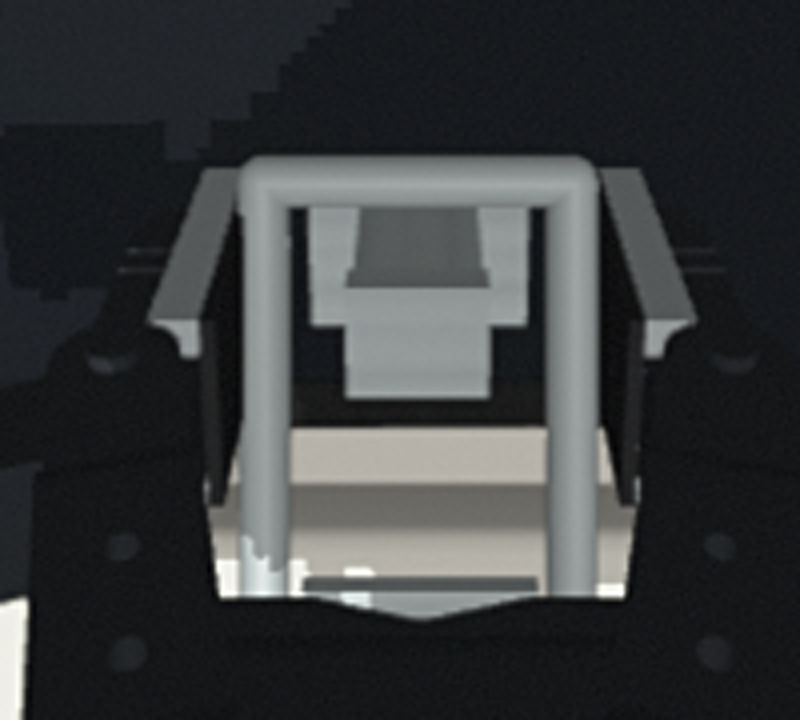

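The bar (columns 240–598, centre row 181 of the crop) now hangs clear outside the lip (lip top at rows 288–398). I check its height.

```bash
python3 - <<'E'
from h import *
c=cam("wrist",np.load("w7.npz")); u=(150+419/4,190+181/4)
for w in (87.5,89.5,91):
    o,v=ray(c,u); dep=c[0][0,0]*42/w; print(o+v*dep/(v@c[2][:3,2]))
print(plane(c,u,134)); 
for X in ([552.7,64.9,145],[552.7,64.9,141],[552.7,51.1,145]): p=proj(c,X); print((p-[150,190])*4)
E
```

```text
[552.6  70.4 131. ]
[552.6  71.8 133.9]
[552.6  72.9 136. ]
[552.6  71.9 134. ]
[421.1 283.8]
[421.1 264.9]
[423.4 391.1]
```

```bash
python3 -m pendant '[{"jaw":1,"translation":[0,0,-0.001],"dr":[0,0,0]},{"jaw":1,"translation":[0,-0.003,0],"dr":[0,0,0]},{"jaw":1,"translation":[0,-0.003,0],"dr":[0,0,0]},{"jaw":1,"translation":[0,-0.002,0],"dr":[0,0,0]},{"jaw":1,"translation":[0,-0.001,0],"dr":[0,0,0]},{"jaw":1,"translation":[0,0,0],"dr":[0,0,0]}]'
python3 -c "from h import *; shot('w8',(150,190,350,370),4)"
```

```text
time: 10.65
ee_pos: [551.8, 52.3, 118.0]
orientation: [0.714, 0.7, 0.001, -0.001]
wrist_force: [-4.8, 3.1, 1.6]
gripper_width: 40.6
grasp_force: 25.8
```

View pics/w8.png

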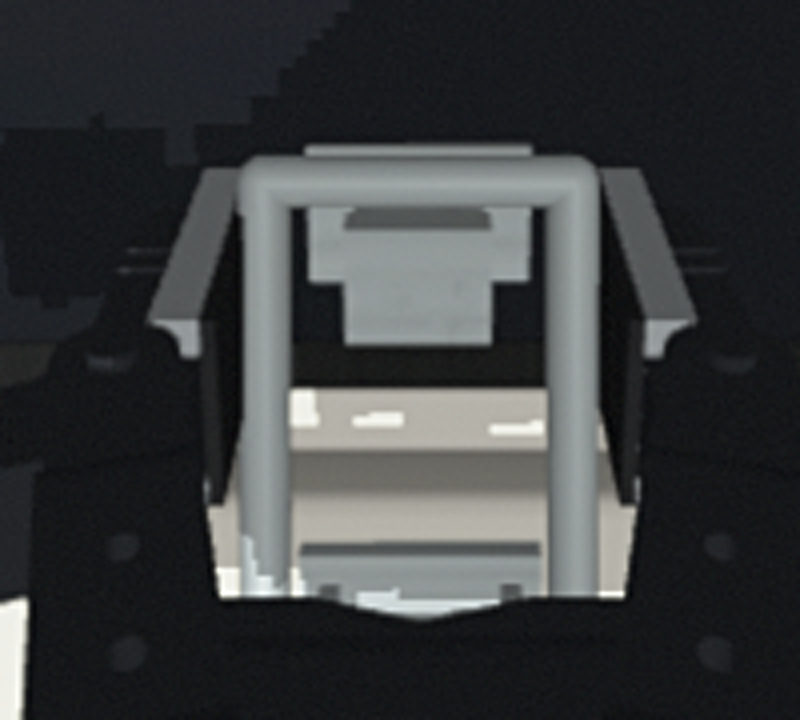

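The bar's image is unchanged in the gripper, and the lip edge has come up to row 231, so the bar is now under it at about 2 mm from the seat. I nudge it to the post.

```bash
python3 -m pendant '[{"jaw":1,"translation":[0,-0.001,0],"dr":[0,0,0]},{"jaw":1,"translation":[0,-0.001,0],"dr":[0,0,0]},{"jaw":1,"translation":[0,0,0],"dr":[0,0,0]}]' | grep -E "ee|wrist|time"
python3 -c "from h import *; shot('w9',(150,190,350,370),4)
d=np.load('w9.npz')['im'][190:370,150:350].mean(2)
for r in range(30,95): print(r*4, d[r,100].round(), end='; ')"
```

```text
time: 11.0
ee_pos: [551.7, 50.6, 117.9]
wrist_force: [-3.8, 3.8, -0.7]
120 27.0; 124 22.0; 128 30.0; 132 91.0; 136 124.0; 140 153.0; 144 95.0; 148 85.0; 152 81.0; 156 88.0; 160 109.0; 164 124.0; 168 135.0; 172 143.0; 176 151.0; 180 160.0; 184 164.0; 188 156.0; 192 151.0; 196 130.0; 200 88.0; 204 83.0; 208 83.0; 212 85.0; 216 145.0; 220 148.0; 224 147.0; 228 151.0; 232 150.0; 236 151.0; 240 151.0; 244 152.0; 248 153.0; 252 151.0; 256 149.0; 260 149.0; 264 151.0; 268 151.0; 272 151.0; 276 152.0; 280 152.0; 284 153.0; 288 152.0; 292 150.0; 296 151.0; 300 149.0; 304 146.0; 308 147.0; 312 147.0; 316 151.0; 320 154.0; 324 157.0; 328 109.0; 332 48.0; 336 24.0; 340 23.0; 344 27.0; 348 25.0; 352 26.0; 356 26.0; 360 23.0; 364 25.0; 368 23.0; 372 21.0; 376 65.0;
```

```bash
python3 -m pendant '[{"jaw":0.6,"translation":[0,0,0],"dr":[0,0,0]},{"jaw":0.4,"translation":[0,0,0],"dr":[0,0,0]},{"jaw":0.2,"translation":[0,0,0],"dr":[0,0,0]},{"jaw":0,"translation":[0,0,0],"dr":[0,0,0]},{"jaw":0,"translation":[0,0,0],"dr":[0,0,0]},{"jaw":0,"translation":[0,0,0],"dr":[0,0,0]}]'
python3 -c "from h import *; shot('w10')
a=np.load('w10.npz')['im'];d=a[190:370,150:350].mean(2)
for r in range(30,60): print(r*4, d[r,100].round(), end='; ')
print(); print(d[45,50:160:2].round())"
```

```text
time: 11.65
ee_pos: [552.8, 48.7, 118.6]
orientation: [0.714, 0.7, 0.0, 0.0]
wrist_force: [0.3, -0.4, -0.6]
gripper_width: 85.3
grasp_force: 0.0
120 110.0; 124 154.0; 128 123.0; 132 90.0; 136 80.0; 140 87.0; 144 109.0; 148 123.0; 152 134.0; 156 142.0; 160 151.0; 164 161.0; 168 165.0; 172 159.0; 176 152.0; 180 118.0; 184 87.0; 188 82.0; 192 83.0; 196 101.0; 200 146.0; 204 149.0; 208 148.0; 212 150.0; 216 150.0; 220 153.0; 224 152.0; 228 153.0; 232 152.0; 236 151.0; 
[ 26.  24.  23.  40. 129. 145. 157. 158. 145. 145. 144. 144. 146. 144.
 144. 145. 144. 116. 118. 117. 117. 117. 117. 118. 117. 118. 117. 117.
 117. 117. 117. 117. 117. 118. 118. 137. 145. 144. 144. 144. 145. 145.
 145. 145. 140. 153. 160. 150. 123.  27.  25.  25.  25.  27.  24.]
```

```bash
python3 -m pendant '[{"jaw":0,"translation":[0,0,0.04],"dr":[0,0,0]},{"jaw":0,"translation":[0,0,0.045],"dr":[0,0,0]},{"jaw":1,"translation":[0,0,0.045],"dr":[0,0,0]},{"jaw":1,"translation":[-0.001,-0.022,0],"dr":[0,0,0]},{"jaw":1,"translation":[0,-0.022,0],"dr":[0,0,0]},{"jaw":1,"translation":[0,-0.02,0],"dr":[0,0,0]},{"jaw":1,"translation":[0,0,0],"dr":[0,0,0]},{"jaw":1,"translation":[0,0,0],"dr":[0,0,0]},{"jaw":1,"translation":[0,0,-0.03],"dr":[0,0,0]},{"jaw":1,"translation":[0,0,-0.02],"dr":[0,0,0]},{"jaw":1,"translation":[0,0,0],"dr":[0,0,0]}]'
python3 - <<'E'
import numpy as np
y,z=-17,138
for v in np.arange(1.3,-.01,-.1):
    r=60; print(round(v,2),"TCP y %.1f z %.1f"%(y-r*np.cos(v)+2.5*np.sin(v)+11, z+r*np.sin(v)+2.5*np.cos(v)))
E
```

```text
time: 12.8
ee_pos: [548.6, -13.6, 194.6]
orientation: [0.713, 0.701, -0.002, -0.003]
wrist_force: [-0.5, 0.3, 0.1]
gripper_width: -0.1
grasp_force: 0.0
1.3 TCP y -19.6 z 196.5
1.2 TCP y -25.4 z 194.8
1.1 TCP y -31.0 z 192.6
1.0 TCP y -36.3 z 189.8
0.9 TCP y -41.3 z 186.6
0.8 TCP y -46.0 z 182.8
0.7 TCP y -50.3 z 178.6
0.6 TCP y -54.1 z 173.9
0.5 TCP y -57.5 z 169.0
0.4 TCP y -60.3 z 163.7
0.3 TCP y -62.6 z 158.1
0.2 TCP y -64.3 z 152.4
0.1 TCP y -65.5 z 146.5
-0.0 TCP y -66.0 z 140.5
```

```bash
python3 -m pendant '[{"jaw":1,"translation":[0.0025,-0.004,0],"dr":[0,0,0]},{"jaw":1,"translation":[0,-0.004,0],"dr":[0,0,0]},{"jaw":1,"translation":[0,-0.004,0],"dr":[0,0,0]},{"jaw":1,"translation":[0,-0.005,-0.002],"dr":[0,0,0]},{"jaw":1,"translation":[0,-0.005,-0.003],"dr":[0,0,0]}]' | grep -E "ee|wrist|time"
python3 -m pendant '[{"jaw":1,"translation":[0,-0.003,-0.002],"dr":[0,0,0]},{"jaw":1,"translation":[0,-0.003,-0.002],"dr":[0,0,0]},{"jaw":1,"translation":[0,-0.002,-0.002],"dr":[0,0,0]},{"jaw":1,"translation":[0,-0.003,-0.002],"dr":[0,0,0]}]' | grep -E "ee|wrist|time"
```

```text
time: 13.3
ee_pos: [554.7, -37.8, 194.6]
wrist_force: [0.3, 2.1, 2.2]
time: 13.7
ee_pos: [554.0, -48.3, 185.3]
wrist_force: [-0.3, 1.1, 1.5]
```

```bash
python3 - <<'E'
from h import *
shot('w11'); d=np.load('w11.npz'); c=cam("wrist",d); im=d['im'].mean(2)
for n,X in [("lip+",[552.7,62,145]),("lip-",[552.7,48,145]),("bar hooked",[552.7,60,136]),("barL",[533.7,60,136]),("barR",[571.7,60,136]),("bar free",[552.7,60,168])]: print(n,proj(c,X))
u=int(proj(c,[552.7,60,136])[0])
print(u,im[0:80,u].astype(int))
for r in (24,27,30,33,36,40,45,50,60,70): print(r,im[r,u-45:u+46:2].astype(int))
E
```

```text
lip+ [247.5  24.3]
lip- [248.2  52.8]
bar hooked [248.   31.6]
barL [214.7  32.2]
barR [281.3  30.8]
bar free [246.6  18.8]
247 [ 30  32  32  33  30  31  32  30  32  32  31  31  31  32  33  32  32  31
  33  29  33  29  33  31  28  28  61 133 188 188 189 190 189 189 189 190
 189 190 189 189 190 189 190 191 190 191 189 189 190 189 188 188 191 192
 194 154  86  50  51  52  65 101 121 167 195 192 191 191 188 189 189 189
 191 190 191 191 191 195 172 100]
24 [34 32 29 32 32 32 32 30 33 31 33 32 32 33 28 30 32 28 28 28 28 29 30 30
 31 29 29 30 29 30 30 33 32 30 29 29 32 32 32 31 32 31 32 30 31 31]
27 [ 32  32  32  32  32  30  32  30  31  30  30  31  31  31  27 119 137 136
 134 134 135 134 133 133 132 133 131 131 133 135  44  30  29  31  31  31
  29  31  33  32  33  30  33  32  33  30]
30 [ 33  32  33  31  29  43  83  85  84  84  84  84  83  83  77 162 190 189
 189 189 188 189 189 189 188 187 188 187 188 190  93  82  83  85  82  85
  85  85  84  75  38  31  31  32  32  33]
33 [ 30  31  33  30  60 148 159 159 161 160 159 160 158 160 158 179 191 190
 191 190 190 190 190 190 190 189 188 190 189
[... 516 characters left out ...]
 123 193 189
 190 190 191 190 192 190 190 191 190 190 190 194  76  43  47  47  48  15
  91 141 167 163 144  68  31  33  31  30]
50 [ 32  32  34  30  72 146 168 163 141  90  17  41 118 115 178 180 189 190
 189 190 188 188 188 188 187 188 190 187 187 188 124 113 173 170 174  41
  93 140 168 164 143  55  32  30  32  31]
60 [ 32  33  33  31  50 144 164 170 143 107  21  24 114 117 193 191 195  95
  72  64  64  64  64  64  67  64  64  66  64  84 119 116 191 190 178  36
 105 142 171 162 142  50  31  33  31  33]
70 [ 31  38  34  33  37 136 160 174 144 114  20  16 102 113 164 191 189 188
 189 188 189 188 190 187 188 189 188 187 189 187 187 186 186 186 176  38
 111 143 174 161 139  42  32  33  33  31]
```

The bar shows on both sides of the lip and is hidden beneath it, so it is hooked and the cover is being drawn in. I go on pressing.

```bash
python3 -m pendant '[{"jaw":1,"translation":[-0.001,-0.003,-0.003],"dr":[0,0,0]},{"jaw":1,"translation":[-0.001,-0.003,-0.004],"dr":[0,0,0]},{"jaw":1,"translation":[0,-0.002,-0.004],"dr":[0,0,0]},{"jaw":1,"translation":[0,-0.002,-0.005],"dr":[0,0,0]}]' | grep -E "ee|wrist|time"
python3 -m pendant '[{"jaw":1,"translation":[0,-0.002,-0.005],"dr":[0,0,0]},{"jaw":1,"translation":[0,-0.002,-0.005],"dr":[0,0,0]},{"jaw":1,"translation":[0,-0.001,-0.004],"dr":[0,0,0]}]' | grep -E "ee|wrist|time"
```

```text
time: 14.15
ee_pos: [551.4, -58.6, 168.8]
wrist_force: [0.9, -0.9, 2.7]
time: 14.45
ee_pos: [551.2, -63.4, 154.2]
wrist_force: [0.4, -0.5, 1.8]
```

```bash
python3 -m pendant '[{"jaw":1,"translation":[0,-0.001,-0.003],"dr":[0,0,0]},{"jaw":1,"translation":[0,0,-0.003],"dr":[0,0,0]},{"jaw":1,"translation":[0,0,-0.003],"dr":[0,0,0]}]' | grep -E "ee|wrist|time"
python3 -m pendant '[{"jaw":1,"translation":[0,0,-0.001],"dr":[0,0,0]},{"jaw":1,"translation":[0,0,-0.001],"dr":[0,0,0]},{"jaw":1,"translation":[0,0,0],"dr":[0,0,0]}]' | grep -E "ee|wrist|time"
python3 -m pendant '[{"jaw":1,"translation":[0,0,-0.001],"dr":[0,0,0]},{"jaw":1,"translation":[0,0,-0.001],"dr":[0,0,0]},{"jaw":1,"translation":[0,0,0],"dr":[0,0,0]}]' | grep -E "ee|wrist|time"
```

```text
time: 14.75
ee_pos: [551.5, -64.0, 145.8]
wrist_force: [-1.0, -0.0, 0.6]
time: 15.05
ee_pos: [551.7, -64.0, 144.1]
wrist_force: [-0.6, 0.5, 0.2]
time: 15.35
ee_pos: [551.7, -64.1, 142.2]
wrist_force: [-0.1, -0.2, -0.3]
```

```bash
python3 -m pendant '[{"jaw":1,"translation":[0,0,-0.001],"dr":[0,0,0]},{"jaw":1,"translation":[0,0,-0.001],"dr":[0,0,0]},{"jaw":1,"translation":[0,0,0],"dr":[0,0,0]}]' | grep -E "ee|wrist|time"
python3 -m pendant '[{"jaw":1,"translation":[0,0,-0.0005],"dr":[0,0,0]},{"jaw":1,"translation":[0,0,0],"dr":[0,0,0]}]' | grep -E "ee|wrist|time"
```

```text
time: 15.65
ee_pos: [551.9, -64.2, 140.6]
wrist_force: [-1.4, 0.5, 2.5]
time: 15.85
ee_pos: [551.9, -64.2, 140.5]
wrist_force: [-1.4, 0.5, 4.7]
```

```bash
python3 -m pendant '[{"jaw":1,"translation":[0,0,-0.001],"dr":[0,0,0]},{"jaw":1,"translation":[0,0,0],"dr":[0,0,0]},{"jaw":1,"translation":[0,0,0],"dr":[0,0,0]}]' | grep -E "ee|wrist|time"
python3 -m pendant '[{"jaw":1,"translation":[0,0,0.02],"dr":[0,0,0]},{"jaw":1,"translation":[0,0,0.04],"dr":[0,0,0]},{"jaw":1,"translation":[0,0,0.045],"dr":[0,0,0]},{"jaw":1,"translation":[-0.035,0.02,0.02],"dr":[0,0,0]},{"jaw":1,"translation":[-0.045,0.02,0],"dr":[0,0,0]},{"jaw":1,"translation":[-0.045,0.02,0],"dr":[0,0,0]},{"jaw":1,"translation":[0,0.02,0],"dr":[0,0,0]},{"jaw":1,"translation":[0,0,0],"dr":[0,0,0]},{"jaw":1,"translation":[0,0,0],"dr":[0,0,0]}]' | grep -E "ee|wrist|time"
python3 -c "from h import *; shot('w12')"
```

```text
time: 16.15
ee_pos: [552.0, -64.2, 140.5]
wrist_force: [-3.4, 1.0, 9.4]
time: 17.05
ee_pos: [427.2, 15.7, 264.1]
wrist_force: [0.3, -0.2, -0.4]
```

View pics/w12.png

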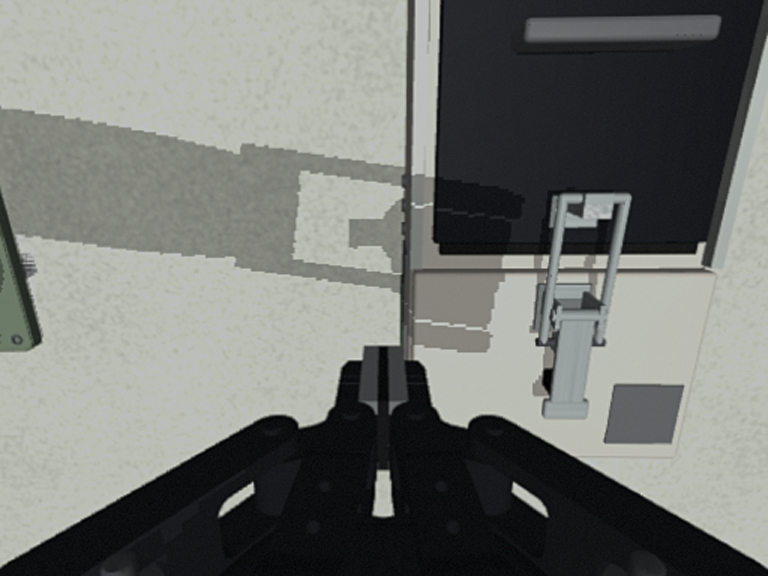

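The picture shows the lever lying flat (tip at (566,410)), the loop's bar behind the keeper and under its lip at (595,198), and the cover drawn shut. The arm is clear of everything, so I hand in.

```bash
python3 -c "
from workcell import manip; print(manip.job_done())"
```

```text
the job is handed in; nothing more can be done
None
```

The cover is shut on its seal, the loop is hooked under the keeper's lip, the lever is pressed flat past centre, the arm is clear, and the job was handed in at about 17 s; no verdict came back.

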